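# Line up the slide mailers in the loading tray and close the gate lever

### The job

Nudge the three white slide mailers on the loading tray into one straight row in its corner: long sides flush along the far rail, end to end with no gaps, the left one up against the end stop; slide them on the tray, do not lift them. Then, with the row closed up, push the gate lever at the right end of the rail through its quarter turn to its end stop, so that it bars the end of the row. Leave the tape roll, the vial and the little box where they are.

Things in the scene. Friction and masses are not known exactly. Their poses are not given: they have to be found in the camera images.
- tray: The loading tray: a grey plate fixed to the desk, 160 mm (its x) by 330 mm (its y), top face 8 mm above the desk. Origin: centre of its underside; x points to the far side (away from the robot), y to the left, z up. A dark steel rail runs along the far side and a dark steel end stop stands at the left end; their small screw heads are decoration.
- corner (a point): The inner corner of rail and end stop, on the plate, at (+45, +150) mm in the tray's frame, with the tray's axes. The rail's front face lies at its x = 0 and runs 235 mm to the right; the stop's right-hand face lies at its y = 0 and runs 55 mm toward the robot. Both stand 14 mm above the plate. A row belongs in this corner.
- gate (a joint): The gate lever at the right end of the rail, rad: 0 = open, pointing right (tray -y), set back behind the rail's line; 1.571 = closed at its end stop, pointing along tray -x toward the robot, across the row's right end. Starts within 0.22 of open, turns clockwise from above, stays where left, needs under 2 N at the grip. Closed, its left face lies at tray y = -104 mm, 2 mm clear of a tight row of three (252 mm).
- gate_pivot (a point): The lever's upright pivot axis, on the plate's top face, at (+60, -109) mm in the tray's frame.
- gate_grip (a point): Middle of the lever's white round grip sleeve, on its axis: 76 mm from the pivot axis, 20 mm above the desk. The sleeve is 16 mm thick and covers the lever from 52 to 100 mm from the pivot; nearer the pivot it is a steel bar 10 mm wide and 10 mm high, at the same height, with a round hub of 9 mm radius at the pivot.
- mailer_a_mid (a point): Centre of a white slide mailer (flat box, 32 mm wide along its x, 84 mm long along its y, 14 mm high, about 60 g), the left one of three alike at the start. It lies flat and loose on the tray, up to 25 degrees askew to the rail, in front of the rail. With its long side on the rail this point is at x = +29 mm in the tray's frame and 15 mm above the desk.
- mailer_b_mid (a point): Centre of a white slide mailer (flat box, 32 mm wide along its x, 84 mm long along its y, 14 mm high, about 60 g), the middle one of three alike at the start. It lies flat and loose on the tray, up to 25 degrees askew to the rail, in front of the rail. With its long side on the rail this point is at x = +29 mm in the tray's frame and 15 mm above the desk.
- mailer_c_mid (a point): Centre of a white slide mailer (flat box, 32 mm wide along its x, 84 mm long along its y, 14 mm high, about 60 g), the right one of three alike at the start. It lies flat and loose on the tray, up to 25 degrees askew to the rail, in front of the rail. With its long side on the rail this point is at x = +29 mm in the tray's frame and 15 mm above the desk.
- tape_roll: Bystander, loose, to be left alone: roll of tape, 104 mm across, 25 mm high. Origin: centre of its underside.
- vial: Bystander, loose, to be left alone: small glass vial with a white cap, 22 mm across, 52 mm high, standing. Origin: centre of its underside.
- coverslip_box: Bystander, loose, to be left alone: small white box, 29 x 29 x 17 mm. Origin: centre of its underside.
- mailer_a: The same slide mailer as mailer_a_mid; this point lies on its underside, 1 mm from the middle of its width (at x = -1 mm from it).
- mailer_b: The same slide mailer as mailer_b_mid; this point lies on its underside, 1 mm from the middle of its width (at x = -1 mm from it).
- mailer_c: The same slide mailer as mailer_c_mid; this point lies on its underside, 1 mm from the middle of its width (at x = -1 mm from it).

How it is judged:
On the way, in this order (a step that is already met when the one before it is completed fails the run):
1. the three mailers lie in a closed row along the rail and against the end stop, with the gate lever still open (x of mailer_a_mid in the frame of tray between 0.024 and 0.033 m and angle between the y axis of each of mailer_a_mid, mailer_b_mid, mailer_c_mid and the y axis of tray, either way round below 0.09 rad and height (world z) of each of mailer_a_mid, mailer_b_mid, mailer_c_mid below 0.02 m and x of mailer_b_mid in the frame of tray between 0.024 and 0.033 m and x of mailer_c_mid in the frame of tray between 0.024 and 0.033 m and horizontal distance between each of mailer_b_mid, mailer_c_mid and mailer_a_mid below 0.176 m and horizontal distance between mailer_c_mid and mailer_b_mid below 0.176 m and y of any of mailer_a_mid, mailer_b_mid, mailer_c_mid in the frame of tray above 0.103 m and value of joint gate below 1.2 rad), for 0.2 s.
2. the gate lever is pushed to its end stop (value of joint gate above 1.5 rad), for 0.2 s.
At the end, for the whole second after the job is handed in: All three mailers lie flat on the tray, at rest, long side within 3.5 mm of the rail and parallel to it within 0.06 rad; the gaps between them sum to less than 5 mm and the left one is within 5 mm of the end stop; the gate lever is within 0.07 rad of its closed end stop (x of mailer_a_mid in the frame of tray between 0.0255 and 0.033 m and angle between the y axis of each of mailer_a_mid, mailer_b_mid, mailer_c_mid and the y axis of tray, either way round below 0.06 rad and height (world z) of each of mailer_a_mid, mailer_b_mid, mailer_c_mid below 0.02 m and x of mailer_b_mid in the frame of tray between 0.0255 and 0.033 m and x of mailer_c_mid in the frame of tray between 0.0255 and 0.033 m and horizontal distance between each of mailer_b_mid, mailer_c_mid and mailer_a_mid below 0.173 m and horizontal distance between mailer_c_mid and mailer_b_mid below 0.173 m and y of any of mailer_a_mid, mailer_b_mid, mailer_c_mid in the frame of tray above 0.103 m and value of joint gate above 1.5 rad and linear speed of each of mailer_a, mailer_b, mailer_c below 0.01 m/s); the robot touches nothing.
It fails at once if a mailer is lifted more than 20 mm off the tray (height (world z) of any of mailer_a_mid, mailer_b_mid, mailer_c_mid above 0.035 m).
It fails at once if a bystander is moved by more than 15 mm (distance of any of tape_roll, vial, coverslip_box from where it was at the start of the episode above 0.015 m).
It also fails if it takes over 67 s, if anything falls off the work surface, if the arm or the gripper's body presses on something with over 40 N, if the wrist force passes 120 N, or if a joint passes its speed limit or range.

### The arm

A 7-joint arm with a two-finger parallel gripper is mounted at the origin on a cart in front of the work surface, level with it; the furniture and walls round the work are solid. World frame = base frame: x ahead of the robot, y to its left, z up, the work surface at z = 0. Lengths are in m, angles in rad, forces in N, time in s.
With the tool pointing down it reaches from about 0.35 to 0.9 m from the base axis. Payload 8.1 kg.
Tool frame: the origin (TCP) lies at the centre of the arm's flange, where the gripper is bolted on; the fingertips stand 178 mm ahead of it and the grasp point (between the pads) lies 159 mm ahead of it; z points along the fingers, y is the line along which they close (so a half turn about z gives the same grasp; the last joint's range is limited). The gripper opens to 92 mm and grips with 3 to 60 N. Pads are 19 mm wide; open, the fingers measure 130 mm over their backs; the gripper's body (75 mm by 190 mm) begins 47 mm behind the grasp point.
Start: joints at [1.2, 0.434, 0.025, 1.573, -0.012, 1.134, -0.075], TCP at [0.165, -0.603, 0.405] pointing down, gripper open.
Joint ranges: [-2.62, 2.62], [-0.44, 2.09], [-1.27, 1.32], [0.08, 2.57], [-1.32, 4.46], [0.12, 2], [-2.74, 2.74]. Speed limits (rad/s): [2.22, 2.22, 3.01, 3.01, 3.14, 3.14, 3.14].

### API

Orientations are given as a rotation vector (axis times angle).
In Python, from cell import arm gives the robot as it stands. The module is installed in compiled form; this text tells all that it offers.
- The arm moves only by the shell command python3 -m inch 'ROWS' [FORCE]. ROWS is text: rows parted by semicolons, each of 5 numbers parted by spaces: the shift along the tool's x, y, z in m, then the turn about the tool's z in rad, then the finger opening in m, from 0 to 0.0918. In form: x y z roll fingers; .... A call has 1 to 5 rows; each row is the pose to reach, as a shift and turn from the pose commanded when the call began, along the tool's axes at that moment; what a row does not reach only later rows make up. A row lasts 1/10 s, in which the tool goes at most 50 mm and 8.59 degrees, less where a joint would pass 70% of its speed; a pose out of reach is approached as far as the arm can. A call with a gripper value outside its range is refused whole. The fingers move at their own pace and stop on an object; FORCE is the grip in N (left out, the last holds). Time passes only in rows, so rows that repeat a pose let the fingers close. It gives the time, the measured TCP pose, the force, the opening and the grip force at its end, in the units of the state.
- arm.observe(): the state, without advancing time (a new reading comes with each control period).
- arm.get_image(name): name is "scene" or "top" or "wrist"; returns the picture (480x640x3 uint8, red, green, blue); there is no depth.
- arm.get_calibration(name): a dict with "intrinsics" (3x3 intrinsics, pixels), "distortion" ([k1, k2, p1, p2, k3] as OpenCV has them; the pictures are not rectified), "pose" (4x4, takes a point from camera to world coordinates). Camera axes: x right, y up, looking along -z (the intrinsics and any distortion apply to the point x, -y, -z); pixel columns grow to the right and rows downward; lengths in m; the calibration is good to about 2 mm. A picture is of the moment at which its call begins: read the wrist's pose just before it. get_calibration takes no time and is no camera call; for the wrist camera it gives the pose at the moment of the call.
- arm.sign_off(): hands the job in; it is judged then, once.
Trained networks look in the newest picture that a camera, given by its name, has taken for a name from the list of things; names that differ only in an ending like _2 or _b are one class to them, and where a whole thing is asked for, a point or a joint stands for the part that bears it (a point fixed in the world has none). Each returns a list of dicts, best first, with "conf" (0 to 1); they miss things now and then, are a little off and sometimes report something else, mostly with a low value. They report only what shows in the picture. A call takes as long as a camera call.
- arm.look_for(camera, query): "point" ([row, column] in pixels, amid what is visible of it).
- arm.silhouettes(camera, query): "region" (480x640 bool, what is visible of it) and "point" ([row, column] in pixels, amid what is visible of it).
- arm.place_of(camera, query): "point" ([row, column] in pixels: a listed point, or the origin of a listed thing).
The state is a dict: "clock": time; "joints": joint angles; "dq": joint speeds; "joint_efforts": joint torques, N m; "position": TCP position; "ee_rot": TCP orientation; "force": force on the tool from outside, world axes, zero at the start; "ft_torque": the same for the moment, N m; "width": opening from 0.0 (shut) to 1.0 (fully open); "gripper_force": force on a finger pad.
Only numpy, scipy, OpenCV 4.12 (cv2) and the standard library are available. Lean on these libraries where they do the work, as an engineer would, in place of code of your own. Each camera call takes 0.05 s, during which the arm holds its last target. There are 200 camera calls.

## Working session

There is one attempt and no reset: what is moved stays moved. The work goes in short steps, Python scripts to look and compute and a shell command to move; the robot and the scene stay as the last step left them, time stands still between calls to the robot, and variables do not carry over. Pictures are saved under pics/ and viewed, at most 10 in all, crops included, and the job is handed in when it is done.

```bash
mkdir -p pics; cat > h.py <<'E'
import numpy as np, cv2
from cell import arm
from scipy.spatial.transform import Rotation as R
def cal(c):
    k=arm.get_calibration(c); return np.array(k["intrinsics"]),np.array(k["distortion"]),np.array(k["pose"])
def p2w(c,rc,z,k=None):
    K,d,P=k or cal(c)
    u=cv2.undistortPoints(np.array([[[rc[1],rc[0]]]],float),K,d)[0,0]
    v=P[:3,:3]@np.array([u[0],-u[1],-1]); o=P[:3,3]
    return o+v*(z-o[2])/v[2]
def w2p(c,X,k=None):
    K,d,P=k or cal(c)
    q=(np.array(X)-P[:3,3])@P[:3,:3]; q=q*[1,-1,-1]
    return cv2.projectPoints(q.reshape(-1,1,3),np.zeros(3),np.zeros(3),K,d)[0][:,0]
def save(c,n):
    im=arm.get_image(c); cv2.imwrite(f"pics/{n}.png",im[:,:,::-1]); return im
def rect(c,reg,z):
    """min-area rect of a silhouette on plane z: centre, long-axis angle vs world y, size"""
    cs,_=cv2.findContours(reg.astype(np.uint8),cv2.RETR_EXTERNAL,cv2.CHAIN_APPROX_NONE)
    q=max(cs,key=cv2.contourArea)[:,0]; k=cal(c)
    w=np.array([p2w(c,(b,a),z,k)[:2] for a,b in q])
    (cx,cy),(a,b),_=r=cv2.minAreaRect((w*1000).astype(np.float32))
    bx=cv2.boxPoints(r); e=[bx[1]-bx[0],bx[2]-bx[1]]; l=max(e,key=np.linalg.norm)
    if l[1]<0:l=-l
    return np.array([cx,cy]),np.arctan2(-l[0],l[1]),sorted((a,b))
E
python3 - <<'E'
from h import *
s=arm.observe(); print(s["position"],s["ee_rot"],R.from_rotvec(s["ee_rot"]).as_matrix().round(3),s["clock"])
save("top","t0")
for q in ["tray","tape_roll","vial","coverslip_box","gate_grip","corner","gate_pivot"]:
    z={"gate_grip":.02,"corner":.008,"gate_pivot":.008}.get(q,0)
    for r in arm.place_of("top",q)[:2]: print(q,round(r["conf"],2),np.round(r["point"]),p2w("top",r["point"],z).round(4))
for r in arm.silhouettes("top","mailer_a_mid")[:5]: print(round(r["conf"],2),r["point"],*rect("top",r["region"],.022))
E
```

```text
[ 0.16527225 -0.60251771  0.40394153] [-3.11200330e+00 -4.18989424e-01  5.89403612e-04] [[ 0.964  0.264 -0.001]
 [ 0.264 -0.964  0.001]
 [-0.    -0.002 -1.   ]] 0.0
tray 0.66 [248. 315.] [0.5476 0.0957 0.    ]
tape_roll 0.6 [296. 178.] [0.4374 0.3898 0.    ]
tape_roll 0.59 [246. 367.] [ 0.5541 -0.0183  0.    ]
vial 0.6 [310. 429.] [ 0.4199 -0.1543  0.    ]
coverslip_box 0.59 [299. 178.] [0.4296 0.39   0.    ]
coverslip_box 0.56 [167. 367.] [ 0.7282 -0.0151  0.    ]
gate_grip 0.75 [219. 402.] [ 0.6133 -0.0912  0.02  ]
gate_grip 0.47 [166. 368.] [ 0.7283 -0.0154  0.02  ]
corner 0.82 [234. 249.] [0.5745 0.2385 0.008 ]
gate_pivot 0.79 [215. 366.] [ 0.6222 -0.0146  0.008 ]
0.85 [263.1, 276.6] [511.98034668 181.54829407] -0.21175422 [35.18108367919922, 86.2427749633789]
```

View pics/t0.png

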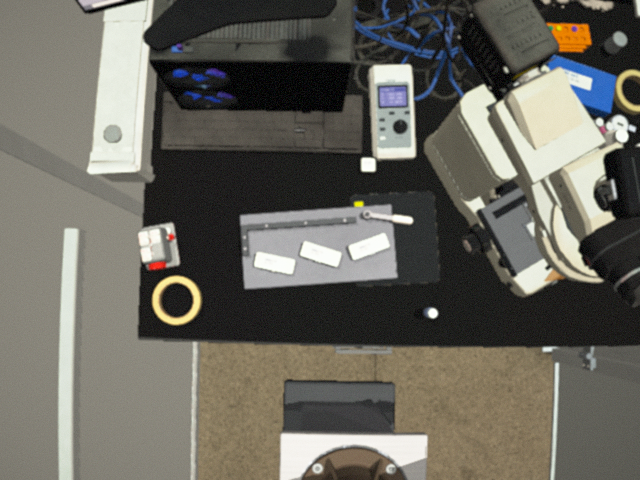

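Top view: tray spans cols 240–396, rows 205–288. Mailers are at (row, col) (263,275), (254,321) and (246,369). The gate lever runs from (215,366) to (219,412). The box at (165,368), vial at (313,431) and tape roll at (300,177) are clear of the work. Next I move over the tray for the wrist camera.

```bash

python3 -m inch '0.04 -0.04 0 0 0.03; 0.07 -0.07 0 0 0.03; 0.1 -0.105 0 0 0.03; 0.135 -0.14 0 0 0.03; 0.135 -0.14 0 0 0.03' >/dev/null
python3 -m inch '0.035 -0.035 0 0 0.03; 0.07 -0.07 0 0 0.03; 0.1 -0.105 0 0 0.03; 0.135 -0.14 0 0 0.03; 0.135 -0.14 0 0 0.03' >/dev/null
python3 -m inch '0.035 -0.035 0 0 0.03; 0.07 -0.07 0 0 0.03; 0.1 -0.105 0 0 0.03; 0.135 -0.14 0 0 0.03; 0.135 -0.14 0 0 0.03'
python3 -m inch '0.03 -0.035 0 0.08 0.03; 0.06 -0.07 0 0.17 0.03; 0.09 -0.105 0 0.17 0.03; 0.1 -0.14 0 0.17 0.03; 0.1 -0.14 0 0.17 0.03'
python3 - <<'E'
from h import *
s=arm.observe(); print(s["position"],R.from_rotvec(s["ee_rot"]).as_matrix().round(3))
save("wrist","w0")
for q,z in [("tray",0),("gate_grip",.02),("corner",.008),("gate_pivot",.008),("mailer_a_mid",.015)]:
    for r in arm.place_of("wrist",q)[:4]: print(q,round(r["conf"],2),np.round(r["point"]),p2w("wrist",r["point"],z).round(4))
for r in arm.silhouettes("wrist","mailer_a_mid")[:5]: print(round(r["conf"],2),r["point"],*rect("wrist",r["region"],.022))
E
```

```text
clock: 1.95
position: [0.4474, -0.0853, 0.4053]
ee_rot: [-3.11, -0.432, -0.005]
force: [0.4, -0.4, 0.1]
width: 0.329
gripper_force: 0.0
clock: 2.45
position: [0.5045, 0.0754, 0.4048]
ee_rot: [-3.134, -0.164, -0.001]
force: [0.0, -0.2, 0.2]
width: 0.327
gripper_force: 0.0
[0.50446654 0.0754115  0.40483148] [[ 0.995  0.104  0.   ]
 [ 0.104 -0.995  0.003]
 [ 0.001 -0.003 -1.   ]]
tray 0.79 [154. 308.] [0.5553 0.0826 0.    ]
gate_grip 0.58 [109. 517.] [ 0.6149 -0.0992  0.02  ]
corner 0.87 [108. 146.] [0.584  0.2312 0.008 ]
gate_pivot 0.75 [ 90. 433.] [ 0.6235 -0.0257  0.008 ]
gate_pivot 0.72 [188. 209.] [0.5162 0.1713 0.008 ]
mailer_a_mid 0.89 [189. 210.] [0.5166 0.1692 0.015 ]
0.91 [189.0, 207.2] [517.84191895 169.71253967] -0.21039654 [34.803504943847656, 83.8024673461914]
0.59 [248.7, 30.7] [435.92449951 346.56414795] 1.432434 [63.78226089477539, 106.09539031982422]
```

View pics/w0.png

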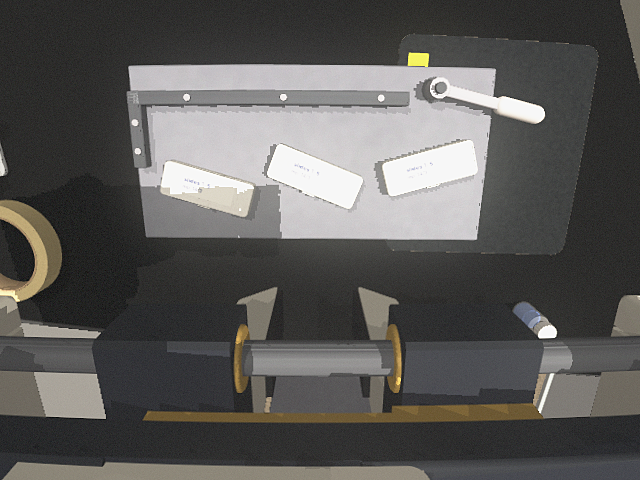

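Wrist view: tray corners are at (col, row) (129,66), (495,69), (476,239) and (146,237). Mailer centres are about (207,188), (314,175) and (430,167). The gate is open, from hub (438,88) to tip (542,112). Next I fit the tray frame and the mailers.

```bash
cat >> h.py <<'E'
def trayfit(c,pix,k=None):
    w=np.array([p2w(c,(v,u),.008,k)[:2] for u,v in pix]); t=np.array([[.08,.165],[.08,-.165],[-.08,-.165],[-.08,.165]])
    tc=t-t.mean(0); wc=w-w.mean(0)
    yaw=np.arctan2((tc[:,0]*wc[:,1]-tc[:,1]*wc[:,0]).sum(),(tc*wc).sum())
    c_,s_=np.cos(yaw),np.sin(yaw); M=np.array([[c_,-s_],[s_,c_]]); o=w.mean(0)
    print("tray",o.round(4),"yaw",yaw.round(4),"res mm",((wc-tc@M.T)*1000).round(1).tolist()); return o,yaw,M
def whites(c,im,o,M,thr=195):
    g=im.min(2); 
    n,lab,st,ce=cv2.connectedComponentsWithStats((g>thr).astype(np.uint8))
    for i in range(1,n):
        if st[i,4]<500: continue
        ctr,a,sz=rect(c,lab==i,.022); p=(ctr/1000-o)@M
        if abs(p[0])<.09 and abs(p[1])<.2: print("white tray mm",(p*1000).round(1),"relyaw",round(a-np.arctan2(M[1,0],M[0,0]),3),np.round(sz,1))
E
python3 - <<'E'
from h import *
s=arm.observe(); print(s["position"],s["clock"])
im=save("wrist","w1"); print(arm.observe()["position"])
o,y,M=trayfit("wrist",[(129,66),(495,69),(476,239),(146,237)])
trayfit("top",[(240,215),(390,205),(397,279),(245,289)])
whites("wrist",im,o,M)
for r in arm.silhouettes("wrist","mailer_a_mid")[:1]:
    c,a,z=rect("wrist",r["region"],.022); print("a",((c/1000-o)@M*1000).round(1),a-y)
for r in arm.place_of("wrist","gate_grip")[:1]: print("grip",(p2w("wrist",r["point"],.02)[:2]-o)@M)
for n,t in dict(corner=(.045,.15),pivot=(.06,-.109)).items():
  print(n,o+M@np.array(t),w2p("wrist",[*(o+M@np.array(t)),.008]))
E
```

```text
[0.50430308 0.06930446 0.40473823] 2.8
[0.50428269 0.06959354 0.40477982]
tray [0.5548 0.0781] yaw 0.0877 res mm [[-0.8, -2.2], [-1.3, 1.7], [1.1, 1.9], [1.0, -1.4]]
tray [0.5501 0.0886] yaw 0.0921 res mm [[0.6, -1.0], [-0.1, 2.8], [-1.0, 0.5], [0.6, -2.3]]
white tray mm [  2.4 -16.6] relyaw 0.008 [150.8 363. ]
a [-28.9 103.1] -0.2597965114395495
grip [ 0.04847979 -0.17388086]
corner [0.58646889 0.23151528] [[147.23734768 105.28610036]]
pivot [ 0.62410631 -0.02517408] [[434.39516286  89.58515944]]
```

```bash
python3 - <<'E'
from h import *
a,b=[cv2.imread(f"pics/{n}.png",0)[40:250,100:560].astype(np.float32) for n in("w0","w1")]
d,_=cv2.phaseCorrelate(a,b); print("shift",d); d=np.array(d)
o,y,M=trayfit("wrist",np.array([(129,66),(495,69),(476,239),(146,237)])+d)
for n,q in dict(a=[(167,160),(256,190),(250,217),(161,187)],b=[(278,143),(363,181),(353,209),(266,168)],c=[(381,164),(472,139),(479,167),(389,195)],gate=[(438,88),(542,112)]).items():
    w=np.array([(p2w("wrist",(v,u),.022)[:2]-o)@M for u,v in np.array(q)+d])*1000
    print(n,w.mean(0).round(1),w.round(0).tolist())
E
```

```text
shift (-9.002172159206964, -1.932006045778607)
tray [0.5557 0.0876] yaw 0.0869 res mm [[-1.0, -2.7], [-1.4, 1.6], [1.5, 2.4], [0.9, -1.3]]
a [-29.   93.2] [[-3.0, 129.0], [-30.0, 50.0], [-55.0, 56.0], [-28.0, 137.0]]
b [-16.5  -4.5] [[12.0, 29.0], [-21.0, -47.0], [-47.0, -39.0], [-10.0, 40.0]]
c [  -7.  -107.6] [[-6.0, -63.0], [18.0, -143.0], [-7.0, -152.0], [-33.0, -72.0]]
gate [  51.2 -156.9] [[60.0, -109.0], [43.0, -204.0]]
```

```bash
cat >> h.py <<'E'
TO=np.array([.5545,.0878]);TY=.088
TM=np.array([[np.cos(TY),-np.sin(TY)],[np.sin(TY),np.cos(TY)]])
def go(x,y,ztip,frm=None):
    """tool shift (m) and roll from here to tray mm (x,y), tip height m, tool y along tray -y"""
    s=arm.observe(); Rm=R.from_rotvec(s["ee_rot"]).as_matrix(); p=np.array(s["position"])
    t=np.array([*(TO+TM@np.array([x,y])/1000),ztip+.178]); d=Rm.T@(t-p)
    print("at tray mm",((p[:2]-TO)@TM*1000).round(1),"tip z",round(p[2]-.178,4),"F",np.round(s["force"],1),"t",s["clock"])
    print("shift",d.round(4),"roll",round(np.arctan2(Rm[1,0],Rm[0,0])-TY,4))
E
python3 -c "
from h import *
go(-76,93,.013)"
```

```text
at tray mm [-51.6 -13.2] tip z 0.2268 F [ 0.2 -0.   0. ] t 2.95
shift [-0.0235 -0.1064  0.2138] roll 0.0085
```

```bash

python3 -m inch '-0.012 -0.045 0 0.008 0.04; -0.023 -0.09 0 0.008 0.04; -0.023 -0.106 0.04 0.008 0.04; -0.023 -0.106 0.085 0.008 0.04; -0.023 -0.106 0.13 0.008 0.04' >/dev/null
python3 -m inch '0 0 0.04 0 0.04; 0 0 0.07 0 0.04; 0 0 0.084 0 0.04; 0 0 0.084 0 0.04; 0 0 0.084 0 0.04' 
python3 -c "
from h import *
go(4,93,.013)"
```

```text
clock: 3.95
position: [0.4712, 0.1742, 0.1911]
ee_rot: [-3.138, -0.141, -0.0]
force: [-0.2, 0.0, -0.1]
width: 0.433
gripper_force: 0.0
at tray mm [-75.3  93.4] tip z 0.0131 F [-0.2  0.  -0.1] t 3.95
shift [0.0793 0.0005 0.0001] roll 0.0016
```

```bash

python3 -m inch '0.01 0 0 0 0.04; 0.02 0 0 0 0.04; 0.03 0 0 0 0.04; 0.04 0 0 0 0.04; 0.05 0 0 0 0.04' |grep force
python3 -m inch '0.007 0 0 0 0.04; 0.014 0 0 0 0.04; 0.02 0 0 0 0.04; 0.025 0 0 0 0.04; 0.027 0 0 0 0.04'
python3 -c "
from h import *
go(4,93,.013)
im=save('wrist','w2')"
```

```text
force: [-0.8, -0.8, 1.0]
gripper_force: 0.6
clock: 4.95
position: [0.5475, 0.1809, 0.1904]
ee_rot: [3.138, 0.141, -0.003]
force: [-6.1, -1.9, 4.9]
width: 0.439
gripper_force: 3.4
at tray mm [ 1.2 93.4] tip z 0.0124 F [-6.1 -1.9  4.9] t 4.95
shift [ 0.0028  0.0004 -0.0006] roll 0.0018
```

View pics/w2.png

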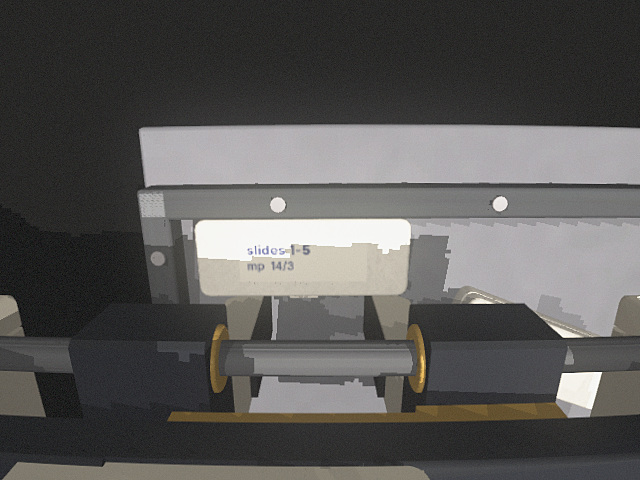

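Mailer a (cols 195–411, rows 219–296) lies flush on the rail, with a few mm to the stop. Next is b.

```bash

python3 -m inch '-0.04 0 0 0 0.04; -0.072 0 0 0 0.04; -0.072 0.04 0 0 0.04; -0.072 0.085 0 0 0.04; -0.072 0.099 0 0 0.04' |grep force
python3 -m inch '0.01 0 0 0 0.04; 0.02 0 0 0 0.04; 0.03 0 0 0 0.04; 0.04 0 0 0 0.04; 0.05 0 0 0 0.04' |grep force
python3 -m inch '0.007 0 0 0 0.04; 0.013 0 0 0 0.04; 0.018 0 0 0 0.04; 0.022 0 0 0 0.04; 0.022 0 0 0 0.04'
python3 -c "
from h import *
go(4,-4,.013)
im=save('wrist','w3')"
```

```text
force: [0.4, -0.7, -0.6]
gripper_force: 0.0
force: [-1.0, -0.0, 0.7]
gripper_force: 0.5
clock: 6.5
position: [0.5566, 0.0824, 0.1906]
ee_rot: [3.138, 0.141, -0.001]
force: [-1.0, -0.4, 0.5]
width: 0.435
gripper_force: 0.1
at tray mm [ 1.7 -5.6] tip z 0.0126 F [-1.  -0.4  0.5] t 6.5
shift [ 0.0023 -0.0016 -0.0004] roll 0.0016
```

View pics/w3.png

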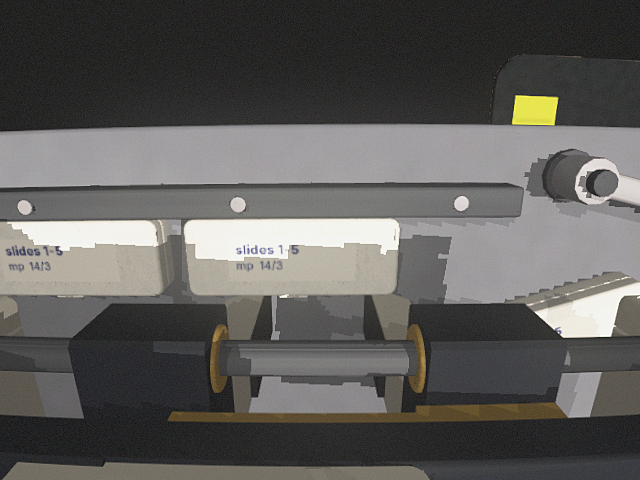

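Mailer b (cols 184–399) is on the rail, with a small gap to a. Next is c.

```bash

python3 -m inch '-0.03 0 0 0 0.04; -0.06 0 0 0 0.04; -0.06 0.045 0 0 0.04; -0.06 0.09 0 0 0.04; -0.06 0.098 0 0 0.04' |grep force
python3 -m inch '0.01 0 0 0 0.04; 0.02 0 0 0 0.04; 0.03 0 0 0 0.04; 0.038 0 0 0 0.04; 0.045 0 0 0 0.04' |grep force
python3 -m inch '0.004 0 0 0 0.04; 0.008 0 0 0 0.04; 0.011 0 0 0 0.04; 0.013 0 0 0 0.04; 0.013 0 0 0 0.04'
python3 -c "
from h import *
go(-22,-104,.013)
im=save('wrist','w4')"
```

```text
force: [0.4, -0.3, -0.2]
gripper_force: 0.0
force: [-0.6, 0.7, 0.7]
gripper_force: 0.6
clock: 8.05
position: [0.5636, -0.0154, 0.1907]
ee_rot: [-3.138, -0.141, -0.001]
force: [0.0, -0.4, 0.6]
width: 0.435
gripper_force: 0.0
at tray mm [  -0.  -103.6] tip z 0.0127 F [ 0.  -0.4  0.6] t 8.05
shift [-0.022   0.0004 -0.0003] roll 0.0016
```

View pics/w4.png

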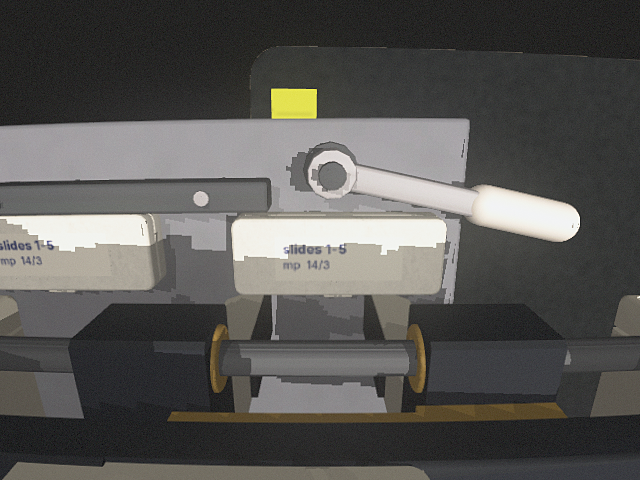

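Mailer c (cols 232–447) is flush on the rail, with a gap of about 27 mm to b. The gate grip is at about (525,212). Next I push c's right end to the left with closed fingers.

```bash

python3 -m inch '-0.03 0 0 0 0; -0.03 0.04 0 0 0; -0.03 0.079 0 0 0; -0.03 0.079 0 0 0; -0.03 0.079 0 0 0'
python3 -c "
from h import *
go(22,-182,.013)"
```

```text
clock: 8.6
position: [0.5404, -0.0979, 0.1907]
ee_rot: [3.138, 0.137, 0.0]
force: [-1.0, 1.3, 0.3]
width: 0.051
gripper_force: 0.0
at tray mm [ -30.4 -183.8] tip z 0.0127 F [-1.   1.3  0.3] t 8.6
shift [ 0.0524 -0.0018 -0.0003] roll -0.0011
```

```bash

python3 -m inch '0.03 0 0 0 0; 0.053 0 0 0 0; 0.054 -0.008 0 0 0; 0.055 -0.016 0 0 0; 0.055 -0.022 0 0 0' |grep -E "pos|force"
python3 -m inch '0 -0.006 0 0 0; 0 -0.012 0 0 0; 0 -0.018 0 0 0; 0 -0.024 0 0 0; 0 -0.030 0 0 0' |grep -E "pos|force"
python3 -m inch '0 -0.003 0 0 0; 0 -0.005 0 0 0; 0 -0.007 0 0 0; 0 -0.008 0 0 0; 0 -0.008 0 0 0' |grep -E "pos|force"
python3 -c "
from h import *
go(24,-121,.013)
im=save('wrist','w5')"
```

```text
position: [0.5925, -0.0681, 0.1906]
force: [-0.2, -0.5, 0.6]
gripper_force: 0.3
position: [0.5906, -0.0397, 0.1908]
force: [0.9, -1.6, -0.6]
gripper_force: 0.5
position: [0.59, -0.0321, 0.1907]
force: [0.6, -1.3, -0.0]
gripper_force: 0.6
at tray mm [  24.8 -122.6] tip z 0.0127 F [ 0.6 -1.3 -0. ] t 10.1
shift [-0.0008 -0.0016 -0.0003] roll 0.0016
```

View pics/w5.png

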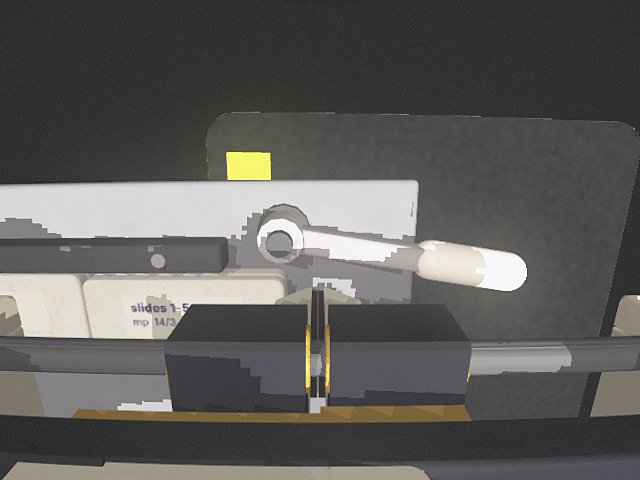

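c has closed up to b (seam at col 85). I keep pushing gently until the stop reacts.

```bash

python3 -m inch '0 -0.002 0 0 0; 0 -0.003 0 0 0; 0 -0.004 0 0 0; 0 -0.004 0 0 0; 0 -0.004 0 0 0' |grep -E "pos|force"
python3 -m inch '0 -0.001 0 0 0; 0 -0.002 0 0 0; 0 -0.003 0 0 0; 0 -0.003 0 0 0; 0 -0.003 0 0 0' |grep -E "pos|force"
python3 -c "
from h import *
go(24,-121,.013)"
```

```text
position: [0.5896, -0.0278, 0.1907]
force: [-0.6, -1.8, 0.8]
gripper_force: 0.6
position: [0.5893, -0.0249, 0.1907]
force: [0.7, -0.7, 1.0]
gripper_force: 0.6
at tray mm [  24.8 -115.3] tip z 0.0127 F [ 0.7 -0.7  1. ] t 11.15
shift [-0.0008  0.0057 -0.0003] roll 0.0019
```

```bash

python3 -m inch '0 -0.001 0 0 0; 0 -0.002 0 0 0; 0 -0.003 0 0 0; 0 -0.003 0 0 0; 0 -0.003 0 0 0' |grep -E "pos|force"
python3 -c "
from h import *
go(24,-121,.013)
a=save('wrist','w6')[150:360,0:330]; b=save('top','t1')[190:300,225:425]
o=np.zeros((580,660,3),np.uint8); o[:210,:330]=a; o[210:540,:600]=cv2.resize(b,None,fx=3,fy=3,interpolation=cv2.INTER_CUBIC)
cv2.imwrite('pics/m1.png',o[:,:,::-1])"
```

```text
position: [0.5892, -0.0239, 0.1907]
force: [1.0, -6.7, 0.5]
gripper_force: 3.0
at tray mm [  24.7 -114.3] tip z 0.0127 F [ 1.  -6.7  0.5] t 11.65
shift [-0.0007  0.0067 -0.0003] roll -0.0
```

View pics/m1.png

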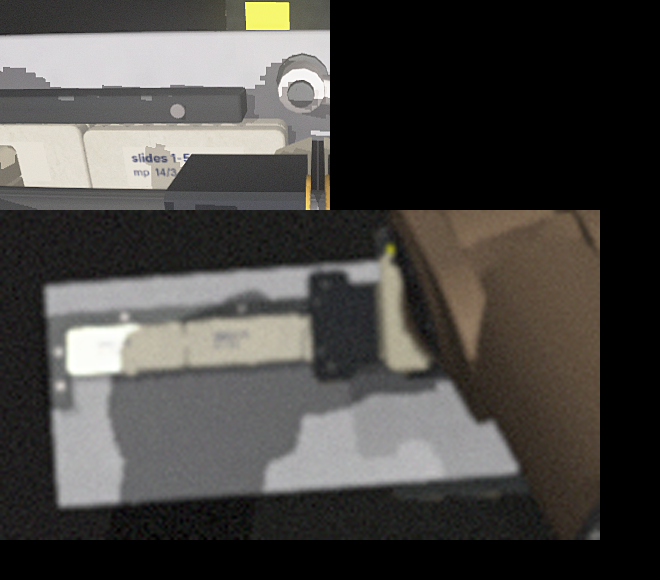

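The force rose to 6.7 N and the row is tight against the stop. Next I press it flush along the rail at the two seams.

```bash

python3 -m inch '0 0.012 0 0 0; -0.03 0.012 0 0 0; -0.06 0.012 0 0 0; -0.06 -0.03 0 0 0.04; -0.06 -0.075 0 0 0.04' |grep -E "pos|force"
python3 -c "
from h import *
go(2,-23,.013)"
```

```text
position: [0.522, 0.046, 0.1907]
force: [1.3, 1.3, 0.1]
gripper_force: 0.0
at tray mm [-36.  -38.8] tip z 0.0127 F [1.3 1.3 0.1] t 12.25
shift [ 0.038  -0.0159 -0.0003] roll -0.003
```

```bash

python3 -m inch '0 -0.016 0 0 0.04; 0.02 -0.016 0 0 0.04; 0.032 -0.016 0 0 0.04; 0.038 -0.016 0 0 0.04; 0.041 -0.016 0 0 0.04' |grep -E "pos|force"
python3 -m inch '0 0 0 0 0.04; -0.015 0 0 0 0.04; -0.015 -0.042 0 0 0.04; -0.015 -0.084 0 0 0.04; -0.015 -0.084 0 0 0.04' |grep -E "pos|force"
python3 -m inch '0.006 0 0 0 0.04; 0.011 0 0 0 0.04; 0.015 0 0 0 0.04; 0.016 0 0 0 0.04; 0.016 0 0 0 0.04' |grep -E "pos|force"
python3 -c "
from h import *
go(2,61,.013)
r=arm.place_of('wrist','mailer_a_mid')"
```

```text
position: [0.5598, 0.0661, 0.1899]
force: [-18.7, -1.0, 15.7]
gripper_force: 8.9
position: [0.5386, 0.1553, 0.1912]
force: [-0.5, 0.1, 0.5]
gripper_force: 0.0
position: [0.5522, 0.1491, 0.1898]
force: [-18.9, 0.3, 15.1]
gripper_force: 9.2
at tray mm [ 3.1 61.2] tip z 0.0118 F [-18.9   0.3  15.1] t 13.75
shift [-0.0011  0.0002 -0.0012] roll 0.0013
```

```bash

python3 -m inch '-0.025 0 0 0 0.02; -0.055 0.03 -0.02 0 0.02; -0.055 0.07 -0.06 0 0.0; -0.055 0.09 -0.105 0 0.0; -0.055 0.09 -0.15 0 0.0' |grep -E "pos"
python3 -m inch '0 0 -0.03 0 0; 0 0 -0.03 0 0;0 0 -0.03 0 0; 0 0 -0.03 0 0' |grep -E "pos"
python3 -c "
from h import *
go(66,-182,.19)
im=save('wrist','w7')
t=lambda x,y,z=.022:[*(TO+TM@np.array([x,y])/1000),z]
print(w2p('wrist',[t(45,150,.008),t(60,-109,.028),t(45,150),t(13,-102)]).round(0).tolist())
for r in arm.place_of('wrist','gate_grip')[:1]: print('grip',((p2w('wrist',r['point'],.02)[:2]-TO)@TM*1000).round(1),r['conf'])"
```

```text
position: [0.5088, 0.0504, 0.3414]
position: [0.5085, 0.0549, 0.3695]
at tray mm [-48.7 -28.7] tip z 0.1915 F [ 0.6 -0.5 -0.4] t 14.7
shift [0.1146 0.1533 0.0014] roll 0.0002
[[100.0, 107.0], [422.0, 84.0], [91.0, 107.0], [407.0, 146.0]]
grip [  49.  -184.6] 0.93
```

View pics/w7.png

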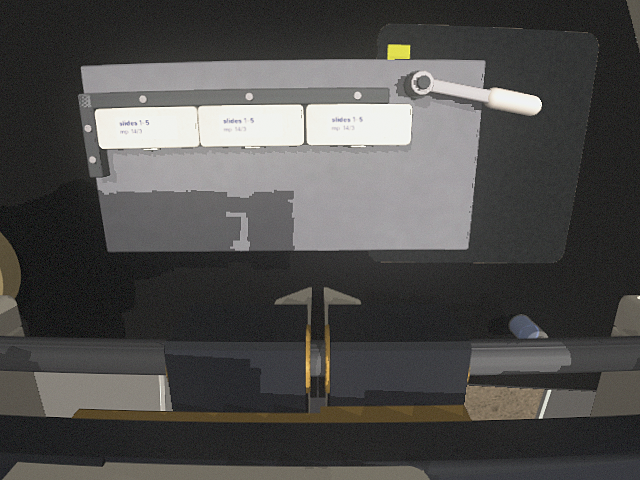

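The row is straight and tight: it spans cols 96–411, the seams are about 1 px, and the far sides lie on the rail. The gate is open at about 0.145 rad. Next I place the closed fingers behind the grip.

```bash

python3 -m inch '0.03 0.038 0 0 0; 0.06 0.075 0 0 0; 0.095 0.113 0 0 0; 0.129 0.151 0 0 0; 0.129 0.151 0 0 0' |grep -E "pos"
python3 -m inch '0 0 0.045 0 0; 0 0 0.09 0 0; 0 0 0.135 0 0; 0 0 0.15 0 0; 0 0 0.15 0 0' |grep -E "pos"
python3 -c "
from h import *
go(80,-180,.015)"
```

```text
position: [0.6536, -0.0894, 0.368]
position: [0.6496, -0.0825, 0.2179]
at tray mm [  79.8 -178. ] tip z 0.0399 F [-0.1 -0.   0.4] t 15.8
shift [0.0004 0.002  0.0249] roll 0.0023
```

```bash

python3 -m inch '0 0.002 0.015 0 0; 0 0.002 0.025 0 0; -0.010 0.002 0.025 0 0; -0.020 0.003 0.025 0 0; -0.031 0.004 0.025 0 0' |grep -E "pos|force"
python3 -m inch '-0.009 -0.003 0 0 0; -0.019 -0.006 0 0 0; -0.028 -0.010 0 0 0; -0.036 -0.016 0 0 0; -0.042 -0.023 0 0 0' |grep -E "pos|force"
python3 -m inch '-0.007 -0.007 0 0 0; -0.011 -0.014 0 0 0; -0.015 -0.020 0 0 0; -0.019 -0.026 0 0 0; -0.019 -0.028 0 0 0' |grep -E "pos|force"
python3 -c "
from h import *
go(-12,-125,.015)"
```

```text
position: [0.6196, -0.0896, 0.1967]
force: [1.0, 0.1, 0.3]
gripper_force: 0.4
position: [0.5756, -0.07, 0.1959]
force: [0.7, -0.6, 1.1]
gripper_force: 0.5
position: [0.5543, -0.0434, 0.1957]
force: [-0.8, -0.1, 0.9]
gripper_force: 0.4
at tray mm [ -11.8 -130.7] tip z 0.0177 F [-0.8 -0.1  0.9] t 17.3
shift [-0.0002 -0.0057  0.0027] roll 0.0026
```

Now I push on left until the lever's end stop reacts.

```bash

python3 -m inch '0 -0.002 0.002 0 0; 0 -0.004 0.002 0 0; 0 -0.006 0.002 0 0; 0 -0.008 0.002 0 0; 0 -0.008 0.002 0 0' |grep -E "pos|force"
python3 -m inch '0 -0.001 0 0 0; 0 -0.002 0 0 0; 0 -0.002 0 0 0; 0 -0.002 0 0 0' |grep -E "pos|force"
python3 -c "
from h import *
go(-12,-125,.015)
save('wrist','w8')"
```

```text
position: [0.5545, -0.0401, 0.1937]
force: [1.6, -13.1, 2.9]
gripper_force: 5.5
position: [0.5545, -0.0397, 0.1937]
force: [1.1, -16.9, 2.4]
gripper_force: 7.2
at tray mm [ -11.2 -127. ] tip z 0.0157 F [  1.1 -16.9   2.4] t 18.2
shift [-0.0008 -0.002   0.0007] roll -0.0038
```

View pics/w8.png

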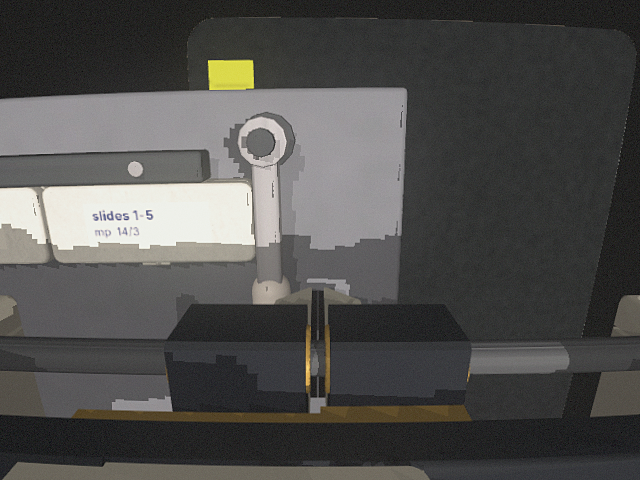

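The lever is at its stop (17 N) and points straight at the robot, at col 268, beside the row's end. I retract and check.

```bash

python3 -m inch '0 0.015 0 0 0; 0 0.025 0 0 0; 0 0.025 -0.04 0 0; 0 0.025 -0.085 0 0; -0.03 0.015 -0.13 0 0' |grep -E "pos|force"
python3 -m inch '-0.02 -0.04 -0.02 0 0; -0.03 -0.08 -0.04 0 0; -0.03 -0.1 -0.05 0 0; -0.03 -0.1 -0.05 0 0; -0.03 -0.1 -0.05 0 0' |grep -E "pos|force"
python3 -c "
from h import *
go(0,0,.2)
save('wrist','w9')"
```

```text
position: [0.5303, -0.0532, 0.3213]
force: [1.2, -0.5, 1.3]
gripper_force: 0.0
position: [0.4895, 0.0443, 0.3696]
force: [-0.5, -0.7, -0.0]
gripper_force: 0.0
at tray mm [-68.6 -37.6] tip z 0.1916 F [-0.5 -0.7 -0. ] t 19.25
shift [ 0.0687 -0.0374 -0.0084] roll 0.0027
```

View pics/w9.png

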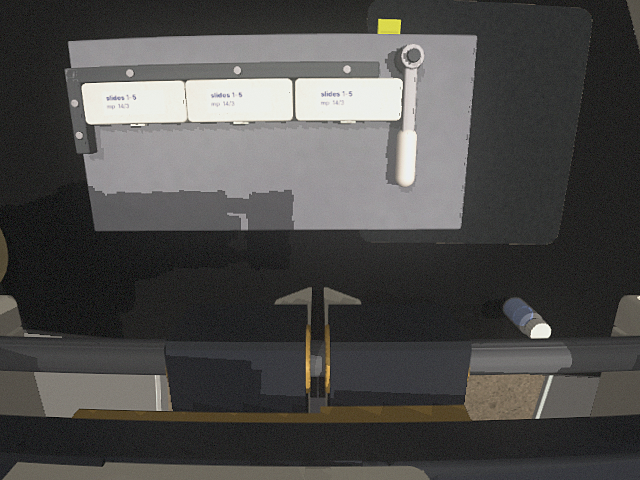

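The row is tight (cols 82–402) and the gate lever, from (413,56) to (404,183), is parallel to the tray's edge, so it is closed. Handing in.

```bash
python3 -c "
from cell import arm
print(arm.sign_off())"
```

```text
the job is handed in; nothing more can be done
None
```

I handed the job in: in the last picture the three mailers lie in a closed row along the rail against the end stop and the gate lever is at its closed stop; I steered clear of the bystanders, though only the vial was in view at the end, and the hand-in returned no verdict.

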